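Load the shelf basket in reverse order

ROBOT

A 6-joint arm with a two-finger parallel gripper is mounted at the origin on the work surface. World frame = base frame: x ahead of the robot, y to its left, z up, the work surface at z = 0. Lengths are in m, angles in degrees, forces in N, time in s.
With the tool pointing down it reaches from about 0.25 to 0.85 m from the base axis. Payload 12.5 kg.
Tool frame: the origin (TCP) lies on the centre line of the jaws, within the pads' length; the fingertips stand 17 mm ahead of it and the grasp point (between the pads) lies 2 mm behind it; z points along the fingers, y is the line along which they close (so a half turn about z gives the same grasp; the last joint's range is limited). The gripper opens to 93 mm and grips with 3 to 60 N. Pads are 15 mm wide; open, the fingers measure 128 mm over their backs; the gripper's body (75 mm by 188 mm) begins 65 mm behind the grasp point.
Start: joints at [71.872, 20.094, 94.641, -0, 65.266, -4.847], TCP at [0.126, 0.535, 0.236] pointing down, gripper open.
Joint ranges: [-157.81, 157.81], [-45, 120.19], [0.68, 151.7], [-89.99, 269.99], [4.06, 180], [-164.3, 164.3]. Speed limits (degrees/s): [127.2, 127.2, 159.86, 180, 180, 180].

INTERFACE

Orientations are given as a 3x3 rotation matrix whose columns are the frame's x, y, z axes.
In Python, from workcell import manip gives the robot as it stands.
- The arm moves only by the shell command python3 -m jog 'ROWS' [FORCE]. ROWS is a JSON object of lists of equal length, an entry for each row: "xyz": the shift along the tool's x, y, z in m, a list of three; "rotation": the turn, a rotation vector about the tool's x, y, z in rad, a list of three; "gripper": the finger opening in m, from 0 to 0.093. A call has exactly 10 rows; each row is the pose to reach, as a shift and turn from the pose commanded when the call began, along the tool's axes at that moment; what a row does not reach only later rows make up. A row lasts 1/10 s, in which the tool goes at most 50 mm and 8.59 degrees, less where a joint would pass 70% of its speed; a pose out of reach is approached as far as the arm can. A call with a gripper value outside its range is refused whole. The fingers move at their own pace and stop on an object; FORCE is the grip in N (left out, the last holds). Time passes only in rows, so rows that repeat a pose let the fingers close, or fill a call up. It gives the time, the measured TCP pose, the force, the opening and the grip force at its end, in the units of the state.
- manip.sense(): the state, without advancing time (a new reading comes with each control period).
- manip.camera(name): name is "scene" or "top" or "wrist"; returns (picture, depth): 480x640x3 uint8, blue, green, red; 480x640 float32, m along the optical axis (not along the pixel's ray), 0 where there is no reading.
- manip.get_calibration(name): a dict with "fx", "fy", "cx", "cy" (pixels), "xyz" and "rotation" of the camera in the world. Camera axes: x right, y down, z forward; pixel columns grow to the right and rows downward; lengths in m; the calibration is good to about 2 mm. A picture is of the moment at which its call begins: read the wrist's pose just before it. get_calibration takes no time and is no camera call; for the wrist camera it gives the pose at the moment of the call.
- manip.hand_in(): hands the job in; it is judged then, once.
The state is a dict: "t": time; "q": joint angles; "dq": joint speeds; "joint_efforts": joint torques, N m; "eef_pos": TCP position; "ee_rot": TCP orientation; "force": force on the tool from outside, world axes, zero at the start; "wrist_torque": the same for the moment, N m; "finger_gap": opening from 0.0 (shut) to 1.0 (fully open); "grasp_force": force on a finger pad.
Only numpy, scipy, OpenCV 4.12 (cv2) and the standard library are available. Lean on these libraries where they do the work, as an engineer would, in place of code of your own. Each camera call takes 0.05 s, during which the arm holds its last target. There are 200 camera calls.

TASK

Move the four lidded pots from the steel rack into the white shelf basket, one upright in each bay, in reverse order: the pot that stands nearest the robot on the rack goes into the bay farthest from the robot, the next one into the bay before it, and so on, because the basket is turned end for end when it is hung back up under the ceiling. The pots are full, so do not tip or drop them; the coloured coasters stay on the rack and show where each pot stood.

Things in the scene. Friction and masses are not known exactly. Their poses are not given: they have to be found in the camera images.
- rack: Steel rack with folding legs, fixed on the worktop to the robot's left or right, 320 (x) x 100 (y) mm, flat slatted top 70 mm up, no rim. Origin: on the worktop under its centre. Its long x axis points away from the robot (within 0.2 rad). Four places in a row at x = -114, -38, 38, 114 mm, y = 0 (near end to far end), each within 6 mm.
- basket: White plastic basket, fixed on the robot's other side from the rack, 308 (x) x 92 (y) mm. Origin: on the worktop under its centre; long x axis points away from the robot (within 0.2 rad). Inner floor 20 mm up; 4 mm walls rise 15 mm, three grey dividers 10 mm above it. Four open, empty bays, 72 (x) x 84 (y) mm inside, centres x = -114, -38, 38, 114 mm (near to far), y = 0.
- pot_red: Lidded condiment pot, red lid on a white ceramic crock: upright straight cylinder 48 mm in diameter and 62 mm high (the top 10 mm is the lid, fixed on), then a red knob 16 mm in diameter and 14 mm high; 76 mm in all, about 160 g. Origin: centre of its underside; z up its axis. At the start it stands on the red coaster.
- coaster_red: Flat red disc, 66 mm in diameter, 4 mm thick, fixed on the rack; it stays there and marks where the red pot stood at the start. Origin: centre of its underside, on the rack's top.
- pot_yellow: Lidded condiment pot, yellow lid on a white ceramic crock: upright straight cylinder 48 mm in diameter and 62 mm high (the top 10 mm is the lid, fixed on), then a yellow knob 16 mm in diameter and 14 mm high; 76 mm in all, about 160 g. Origin: centre of its underside; z up its axis. At the start it stands on the yellow coaster.
- coaster_yellow: Flat yellow disc, 66 mm in diameter, 4 mm thick, fixed on the rack; it stays there and marks where the yellow pot stood at the start. Origin: centre of its underside, on the rack's top.
- pot_green: Lidded condiment pot, green lid on a white ceramic crock: upright straight cylinder 48 mm in diameter and 62 mm high (the top 10 mm is the lid, fixed on), then a green knob 16 mm in diameter and 14 mm high; 76 mm in all, about 160 g. Origin: centre of its underside; z up its axis. At the start it stands on the green coaster.
- coaster_green: Flat green disc, 66 mm in diameter, 4 mm thick, fixed on the rack; it stays there and marks where the green pot stood at the start. Origin: centre of its underside, on the rack's top.
- pot_blue: Lidded condiment pot, blue lid on a white ceramic crock: upright straight cylinder 48 mm in diameter and 62 mm high (the top 10 mm is the lid, fixed on), then a blue knob 16 mm in diameter and 14 mm high; 76 mm in all, about 160 g. Origin: centre of its underside; z up its axis. At the start it stands on the blue coaster.
- coaster_blue: Flat blue disc, 66 mm in diameter, 4 mm thick, fixed on the rack; it stays there and marks where the blue pot stood at the start. Origin: centre of its underside, on the rack's top.
Things that resemble listed ones, but are neither listed nor needed, are in the scene too. What is shaped like the pot_yellow but purple is not meant.

How it is judged:
By the outcome, as a careful person would: the job done as asked, in the order asked, and still so for the second after the job is handed in, with the robot touching nothing.
It also fails if it takes over 115 s, if anything falls off the work surface, if the arm or the gripper's body presses on something with over 40 N, if the wrist force passes 120 N, or if a joint passes its speed limit or range.

## Working session

There is one attempt and no reset: what is moved stays moved. The work goes in short steps, Python scripts to look and compute and a shell command to move; the robot and the scene stay as the last step left them, time stands still between calls to the robot, and variables do not carry over. Pictures are saved under pics/ and viewed, at most 14 in all, crops included, and the job is handed in when it is done.

```bash
mkdir -p pics; ls
python3 - <<'E'
from workcell import manip
import cv2,numpy as np
s=manip.sense();print(s)
for n in("scene","top"):
    p,d=manip.camera(n);c=manip.get_calibration(n);print(n,c)
    cv2.imwrite(f"pics/{n}0.png",p);np.savez(f"pics/{n}0.npz",p=p,d=d,**{k:np.array(v) for k,v in c.items()})
E
```

```text
pics
{'t': 0.0, 'q': array([ 7.18713795e+01,  2.01251493e+01,  9.46776209e+01,  1.22760674e-04,
        6.52662219e+01, -4.84809447e+00]), 'dq': array([-0.02728216, -0.0682471 ,  0.0205871 ,  0.04855009, -0.00218238,
       -0.05842404]), 'joint_efforts': array([-2.01048024e-03, -4.97326505e+01, -2.85244989e+01,  6.98450091e-02,
        2.58171733e-02, -9.35727076e-05]), 'eef_pos': array([0.12622374, 0.53497642, 0.23508921]), 'ee_rot': array([[-9.73256781e-01,  2.29719603e-01, -3.76518565e-04],
       [ 2.29719888e-01,  9.73256115e-01, -1.14376010e-03],
       [ 1.03704880e-04, -1.19966608e-03, -9.99999275e-01]]), 'force': array([ 0.32755445,  0.85323993, -0.06145665]), 'wrist_torque': array([-0.00425585,  0.01353829, -0.05192848]), 'grasp_force': 0.0, 'finger_gap': 1.0001573111797721}
scene {'fx': 561.7457107514888, 'fy': 561.7457107514888, 'cx': 305.2357223935067, 'cy': 241.67995958094747, 'xyz': array([0.89973666, 0.75563509, 0.6042896 ]), 'rotation': array([[-0.85024311,  0.29733142, -0.43437389],
       [ 0.52587446,  0.44326921, -0.72592593],
       [-0.02329602, -0.84563966, -0.5332456 ]])}
top {'fx': 596.2409230558587, 'fy': 596.2409230558587, 'cx': 323.9972600313033, 'cy': 240.27043979846334, 'xyz': array([0.41957433, 0.03430094, 1.07126333]), 'rotation': array([[-0.02246571, -0.99862891,  0.04728211],
       [-0.99970322,  0.02288529,  0.00835128],
       [-0.00942189, -0.04708046, -0.99884666]])}
```

View pics/top0.png

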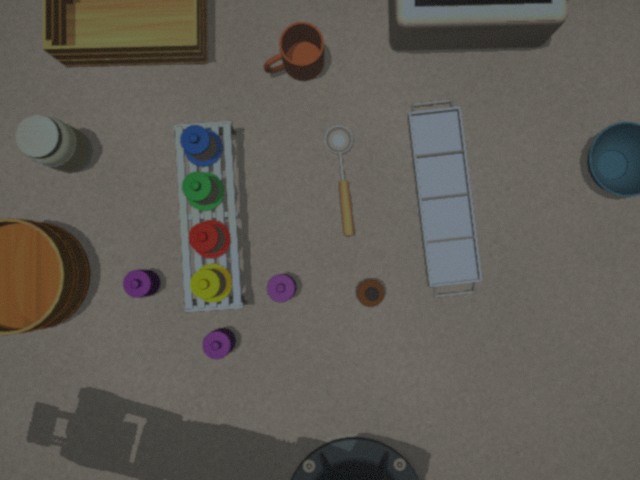

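View pics/scene0.png

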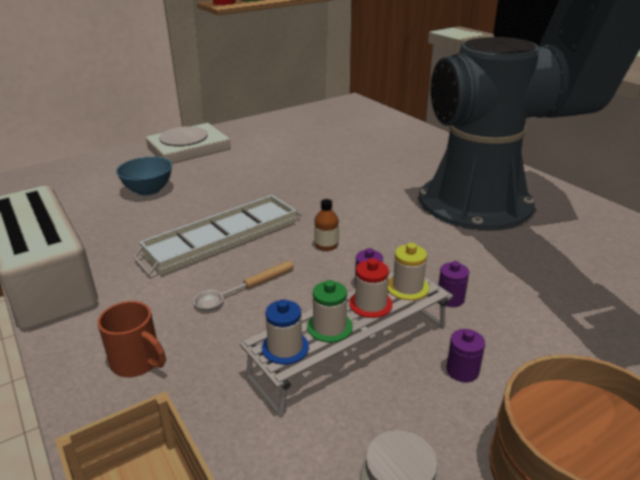

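The top view shows the rack at left with yellow (210,283), red (209,238), green (203,190) and blue (200,145) from near to far. The basket at right has corners around (409,110), (460,106), (479,281) and (430,287). So yellow goes to the far bay, red to the third, green to the second and blue to the near bay. The scene view confirms this order, and shows three purple decoys standing on the worktop.

```bash
cat > h.py <<'E'
import numpy as np,cv2
def world(c,d,u,v):
    p=np.stack([(u-c['cx'])/c['fx']*d,(v-c['cy'])/c['fy']*d,d],-1)
    return p@np.array(c['rotation']).T+np.array(c['xyz'])
def cloud(c,d):
    v,u=np.mgrid[:480,:640].astype(float); return world(c,d,u,v)
E
python3 - <<'E'
from h import *
c={}
for n in("top","scene"):
    f=np.load(f"pics/{n}0.npz");p=f['p'];d=f['d'].astype(float);W=cloud(f,d)
    hsv=cv2.cvtColor(p,cv2.COLOR_BGR2HSV)
    sat=hsv[...,1]>130; H=hsv[...,0]; rx=(W[...,1]>.1)&(W[...,1]<.36)&(W[...,0]>.2)&(W[...,0]<.65)&(d>0)
    for k,lo,hi in(("yellow",20,35),("red",-1,8),("green",50,75),("blue",100,122)):
        m=sat&rx&(H>lo)&(H<=hi)
        for nm,a,b in(("lid",.128,.141),("knob",.143,.156),("coaster",.07,.083)):
            q=W[m&(W[...,2]>a)&(W[...,2]<b)]
            if len(q)>5:print(n,k,nm,len(q),q.mean(0).round(4),np.ptp(q[:,:2],axis=0).round(3),((q.max(0)+q.min(0))/2).round(4),cv2.minEnclosingCircle(q[:,:2].astype(np.float32)))
    m=(W[...,1]<-.08)&(W[...,1]>-.3)&(W[...,0]>.3)&(W[...,0]<.68)&(d>0)
    for a,b in((.005,.05),(.025,.05),(.03,.04),(.015,.024)):
        q=W[m&(W[...,2]>a)&(W[...,2]<b)]
        print(n,a,len(q),cv2.minAreaRect(q[:,:2].astype(np.float32)))
    print("table z",np.median(W[(abs(W[...,2])<.02)&(d>0)][:,2]))
f=np.load("pics/top0.npz")
cv2.imwrite("pics/b.png",cv2.resize(f['p'][90:310,390:500],None,fx=2.7,fy=2.7,interpolation=cv2.INTER_CUBIC))
cr=np.hstack([f['p'][90:310,390:500],f['p'][105:325,160:260]])
cv2.imwrite("pics/b.png",cv2.resize(cr,None,fx=2.7,fy=2.7,interpolation=cv2.INTER_CUBIC))
E
```

```text
top yellow lid 609 [0.4002 0.2297 0.1363] [0.047 0.044] [0.3995 0.2305 0.1348] ((0.39975816011428833, 0.23168006539344788), 0.02382294461131096)
top yellow knob 83 [0.4001 0.2311 0.1499] [0.015 0.014] [0.3998 0.2316 0.1488] ((0.3998490273952484, 0.23161135613918304), 0.007870192639529705)
top yellow coaster 344 [0.4014 0.2184 0.0746] [0.062 0.05 ] [0.4004 0.2259 0.0746] ((0.40015295147895813, 0.23119960725307465), 0.03224591165781021)
top red lid 594 [0.4728 0.2313 0.1362] [0.046 0.046] [0.4727 0.2324 0.1345] ((0.4727640151977539, 0.23235759139060974), 0.02373555675148964)
top red knob 84 [0.4734 0.2328 0.1498] [0.014 0.015] [0.4735 0.2334 0.1489] ((0.47352495789527893, 0.2335582971572876), 0.00791137758642435)
top red coaster 324 [0.4712 0.2201 0.0745] [0.062 0.052] [0.4741 0.2275 0.0748] ((0.4733988344669342, 0.2327154129743576), 0.03235689550638199)
top green lid 560 [0.5537 0.2408 0.1363] [0.046 0.044] [0.5536 0.2413 0.1349] ((0.5532895922660828, 0.24109627306461334), 0.023896142840385437)
top green knob 81 [0.5534 0.2421 0.1499] [0.014 0.016] [0.5537 0.2426 0.1498] ((0.554062902
[... 2717 characters left out ...]
53189), 0.008396756835281849)
scene blue coaster 222 [0.6267 0.268  0.0745] [0.049 0.058] [0.6257 0.2501 0.0744] ((0.633014976978302, 0.2482249140739441), 0.03168093040585518)
scene 0.005 4729 ((0.527053952217102, -0.16876976191997528), (0.31385913491249084, 0.09906800091266632), 5.093748092651367)
scene 0.025 1736 ((0.5334391593933105, -0.16820059716701508), (0.3010380268096924, 0.09906800091266632), 5.093748092651367)
scene 0.03 1045 ((0.5363132953643799, -0.16794438660144806), (0.29526686668395996, 0.09906800091266632), 5.093748092651367)
scene 0.015 2648 ((0.5298510193824768, -0.16831642389297485), (0.30789148807525635, 0.0981191098690033), 5.039103031158447)
table z 0.000725663672713206
```

View pics/b.png

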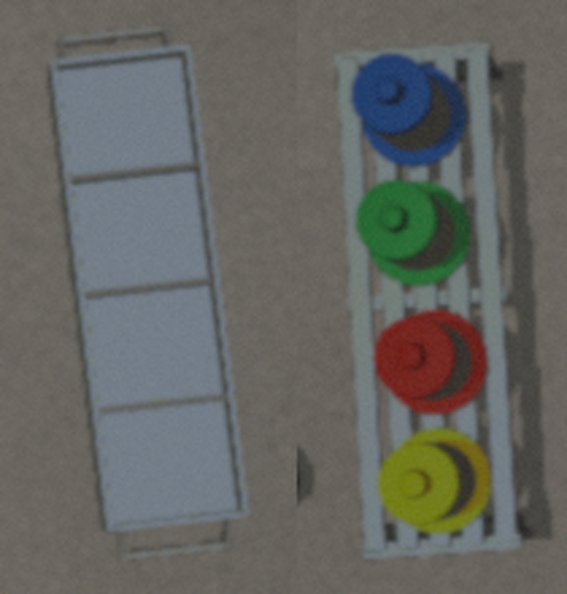

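The crop shows the basket tilted about 5°, with its bays empty and its dividers clear to see. The pots sit centred on their coasters, with the rack at about 3.4°. Averaging both cameras gives:

| Item | x | y |
|---|---|---|
| Yellow | .402 | .2325 |
| Red | .475 | .2345 |
| Green | .556 | .244 |
| Blue | .630 | .246 |
| Basket | .530 | -.168 |

One tool yaw of 4.25° suits both the rack and the basket.

```bash
cat >> h.py <<'E'
a=np.radians(5.1);B=np.array([.530,-.168]);ax=np.array([np.cos(a),np.sin(a)])
T=dict(y=(.402,.2325),r=(.475,.2345),g=(.556,.244),b=(.630,.246),B1=B-.114*ax,B2=B-.038*ax,B3=B+.038*ax,B4=B+.114*ax)
def to(key,z):
    from workcell import manip
    s=manip.sense();R=s['ee_rot'];xy=T[key] if isinstance(key,str) else key
    tgt=np.array([*xy,z]);yaw=np.degrees(np.arctan2(-R[0,1],R[1,1]))
    print(key,tgt.round(4),'shift',(R.T@(tgt-s['eef_pos'])).round(4),'yaw',yaw.round(2),'rotz',np.radians(yaw-4.25).round(4),'tilt',(-R[:2,2]).round(4),'gap',round(s['finger_gap']*93,1),'F',s['force'].round(1),'t',s['t'])
E
python3 - <<'E'
from h import *
to('y',.25)
f=np.load("pics/top0.npz");W=cloud(f,f['d'].astype(float))
print('round box/jar top',W[220:330,0:70,2].max(),W[110:165,15:75,2].max(),'bottle',W[275:310,350:390,2].max())
E
```

```text
y [0.402  0.2325 0.25  ] shift [-0.3379 -0.2311 -0.0146] yaw -13.28 rotz -0.306 tilt [0.0003 0.0009] gap 92.8 F [-0.1  0.2  0.1] t 0.1
round box/jar top 1.0712633344094316 1.0712633344094316 bottle 1.0712633344094316
```

```bash
python3 -m jog '{"xyz":[[-0.02,-0.014,-0.02],[-0.06,-0.041,-0.03],[-0.1,-0.068,-0.03],[-0.14,-0.096,-0.03],[-0.18,-0.123,-0.03],[-0.22,-0.15,-0.03],[-0.26,-0.178,-0.03],[-0.3,-0.205,-0.025],[-0.328,-0.224,-0.02],[-0.338,-0.231,-0.015]],"rotation":[[0,0,-0.03],[0,0,-0.06],[0,0,-0.09],[0,0,-0.12],[0,0,-0.15],[0,0,-0.18],[0,0,-0.21],[0,0,-0.24],[0,0,-0.27],[0,0,-0.306]],"gripper":[0.093,0.093,0.093,0.093,0.093,0.093,0.093,0.093,0.093,0.093]}' 20
python3 - <<'E'
from h import *
from workcell import manip
c=manip.get_calibration("wrist");p,d=manip.camera("wrist");cv2.imwrite("pics/w1.png",p)
to('y',.116)
W=cloud(c,d.astype(float));hsv=cv2.cvtColor(p,cv2.COLOR_BGR2HSV);H=hsv[...,0]
for k,lo,hi in(("yellow",20,35),("red",-1,8),("green",50,75),("blue",100,122)):
    m=(hsv[...,1]>130)&(H>lo)&(H<=hi)&(d>0)
    for nm,a,b in(("lid",.128,.141),("knob",.143,.156),("coaster",.07,.083)):
        q=W[m&(W[...,2]>a)&(W[...,2]<b)]
        if len(q)>5:print(k,nm,len(q),np.ptp(q[:,:2],axis=0).round(3),((q.max(0)+q.min(0))/2).round(4))
E
```

```text
t: 1.1
eef_pos: [0.4038, 0.2306, 0.2503]
ee_rot: [[-0.997, -0.073, 0.0], [-0.073, 0.997, -0.0], [0.0, -0.0, -1.0]]
force: [-0.2, 1.0, -0.0]
finger_gap: 0.999
grasp_force: 0.0
y [0.402  0.2325 0.116 ] shift [0.0014 0.0024 0.1335] yaw 4.3 rotz 0.0009 tilt [0.001 0.001] gap 92.9 F [-0.3 -0.3 -0.4] t 1.15
yellow lid 2661 [0.171 0.047] [0.4621 0.2313 0.1348]
yellow knob 382 [0.015 0.015] [0.4004 0.2313 0.1476]
yellow coaster 1118 [0.084 0.272] [0.4102 0.3352 0.0762]
red lid 1513 [0.029 0.047] [0.4645 0.2332 0.1347]
red knob 115 [0.005 0.014] [0.4685 0.2331 0.1469]
red coaster 1006 [0.048 0.064] [0.4678 0.2337 0.076 ]
green lid 1103 [0.023 0.045] [0.542  0.2425 0.1344]
green coaster 154 [0.022 0.063] [0.5628 0.2429 0.0736]
```

View pics/w1.png

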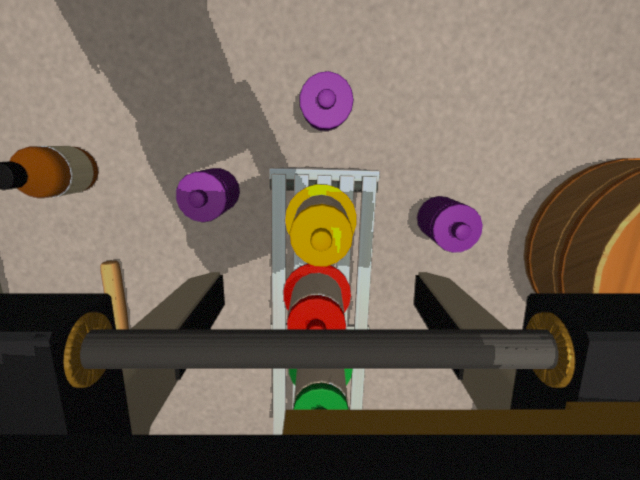

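The wrist view shows yellow at (320,238), centred between the fingers and clear of the decoys. It measures yellow at (.4005,.2315), so I'll shift the other pot targets slightly towards the top camera's values.

```bash
sed -i "s/^T=.*/T=dict(y=(.401,.2315),r=(.474,.233),g=(.5545,.242),b=(.629,.245),B1=B-.114*ax,B2=B-.038*ax,B3=B+.038*ax,B4=B+.114*ax)/" h.py
python3 -m jog '{"xyz":[[0.0027,0.001,0.01],[0.0027,0.001,0.035],[0.0027,0.001,0.06],[0.0027,0.001,0.085],[0.0027,0.001,0.11],[0.0027,0.001,0.13],[0.0027,0.001,0.137],[0.0027,0.001,0.137],[0.0027,0.001,0.137],[0.0027,0.001,0.137]],"rotation":[[0,0,0],[0,0,0],[0,0,0],[0,0,0],[0,0,0],[0,0,0],[0,0,0],[0,0,0],[0,0,0],[0,0,0]],"gripper":[0.093,0.093,0.093,0.093,0.093,0.093,0.093,0.07,0.055,0.04]}' 20
python3 -m jog '{"xyz":[[0,0,0],[0,0,0],[0,0,0],[0,0,-0.003],[0,0,-0.015],[0,0,-0.035],[0,0,-0.06],[0,0,-0.085],[0,0,-0.102],[0,0,-0.107]],"rotation":[[0,0,0],[0,0,0],[0,0,0],[0,0,0],[0,0,0],[0,0,0],[0,0,0],[0,0,0],[0,0,0],[0,0,0]],"gripper":[0.04,0.04,0.04,0.04,0.04,0.04,0.04,0.04,0.04,0.04]}' 20
python3 -c "
from h import *
to('B4',.22);to('B4',.061)"
```

```text
t: 2.15
eef_pos: [0.3998, 0.234, 0.1146]
ee_rot: [[-0.997, -0.074, 0.001], [-0.074, 0.997, 0.001], [-0.001, 0.001, -1.0]]
force: [-0.0, 0.0, -0.3]
finger_gap: 0.792
grasp_force: 0.0
t: 3.15
eef_pos: [0.4, 0.2339, 0.223]
ee_rot: [[-0.997, -0.074, 0.003], [-0.074, 0.997, 0.001], [-0.003, 0.001, -1.0]]
force: [-0.0, -0.0, -2.7]
finger_gap: 0.513
grasp_force: 20.0
B4 [ 0.6435 -0.1579  0.22  ] shift [-0.2138 -0.4087  0.0031] yaw 4.25 rotz -0.0 tilt [-0.003  -0.0014] gap 47.7 F [-0.  -0.  -2.7] t 3.15
B4 [ 0.6435 -0.1579  0.061 ] shift [-0.2133 -0.4089  0.1621] yaw 4.25 rotz -0.0 tilt [-0.003  -0.0014] gap 47.7 F [-0.  -0.  -2.7] t 3.15
```

```bash
python3 -m jog '{"xyz":[[-0.002,-0.004,0],[-0.006,-0.012,0],[-0.014,-0.027,0],[-0.024,-0.045,0],[-0.035,-0.067,0],[-0.048,-0.092,0],[-0.062,-0.119,0],[-0.077,-0.147,0],[-0.092,-0.176,0],[-0.107,-0.205,0]],"rotation":[[0,0,0],[0,0,0],[0,0,0],[0,0,0],[0,0,0],[0,0,0],[0,0,0],[0,0,0],[0,0,0],[0,0,0]],"gripper":[0.04,0.04,0.04,0.04,0.04,0.04,0.04,0.04,0.04,0.04]}' 20
python3 -m jog '{"xyz":[[-0.015,-0.029,0],[-0.03,-0.058,0],[-0.045,-0.086,0],[-0.059,-0.113,0],[-0.072,-0.138,0],[-0.083,-0.159,0],[-0.093,-0.178,0],[-0.1,-0.192,0],[-0.105,-0.201,0],[-0.107,-0.204,0]],"rotation":[[0,0,0],[0,0,0],[0,0,0],[0,0,0],[0,0,0],[0,0,0],[0,0,0],[0,0,0],[0,0,0],[0,0,0]],"gripper":[0.04,0.04,0.04,0.04,0.04,0.04,0.04,0.04,0.04,0.04]}' 20
python3 -c "
from h import *
from workcell import manip
p,d=manip.camera('wrist');cv2.imwrite('pics/w2.png',p)
p,d=manip.camera('top');cv2.imwrite('pics/t2.png',p)
to('B4',.061)"
```

```text
t: 4.15
eef_pos: [0.5215, 0.0351, 0.2195]
ee_rot: [[-0.997, -0.074, -0.002], [-0.074, 0.997, -0.0], [0.002, 0.0, -1.0]]
force: [-0.2, 0.3, -1.8]
finger_gap: 0.513
grasp_force: 20.0
t: 5.15
eef_pos: [0.643, -0.1595, 0.2194]
ee_rot: [[-0.997, -0.073, -0.002], [-0.073, 0.997, 0.0], [0.002, 0.001, -1.0]]
force: [-0.8, 0.9, -2.3]
finger_gap: 0.515
grasp_force: 20.0
B4 [ 0.6435 -0.1579  0.061 ] shift [-0.0008  0.0006  0.1589] yaw 4.24 rotz -0.0003 tilt [ 0.001  -0.0004] gap 47.8 F [-1.1  0.4 -3.1] t 5.25
```

View pics/w2.png

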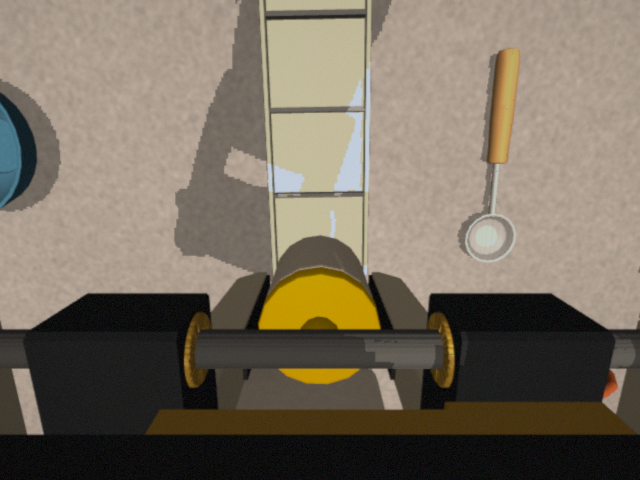

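The wrist view shows the yellow pot upright in the jaws (320,325), in line with the basket's long axis and over the last bay beyond the divider at row 193.

```bash
python3 -m jog '{"xyz":[[0,0,0.005],[0,0,0.02],[0,0,0.04],[0,0,0.065],[0,0,0.09],[0,0,0.112],[0,0,0.13],[0,0,0.144],[0,0,0.152],[0,0,0.155]],"rotation":[[0,0,0],[0,0,0],[0,0,0],[0,0,0],[0,0,0],[0,0,0],[0,0,0],[0,0,0],[0,0,0],[0,0,0]],"gripper":[0.04,0.04,0.04,0.04,0.04,0.04,0.04,0.04,0.04,0.04]}' 20
python3 -c "
from h import *
from workcell import manip
p,d=manip.camera('scene');cv2.imwrite('pics/s3.png',p[180:300,100:320].repeat(3,0).repeat(3,1))
to('B4',.061)"
```

```text
t: 6.25
eef_pos: [0.6449, -0.1582, 0.0668]
ee_rot: [[-0.997, -0.074, 0.004], [-0.074, 0.997, -0.0], [-0.004, -0.001, -1.0]]
force: [3.4, 3.3, 12.7]
finger_gap: 0.513
grasp_force: 20.0
B4 [ 0.6435 -0.1579  0.061 ] shift [0.0013 0.0004 0.0058] yaw 4.25 rotz 0.0001 tilt [-0.0044  0.0005] gap 47.8 F [2.2 2.2 5.9] t 6.3
```

View pics/s3.png

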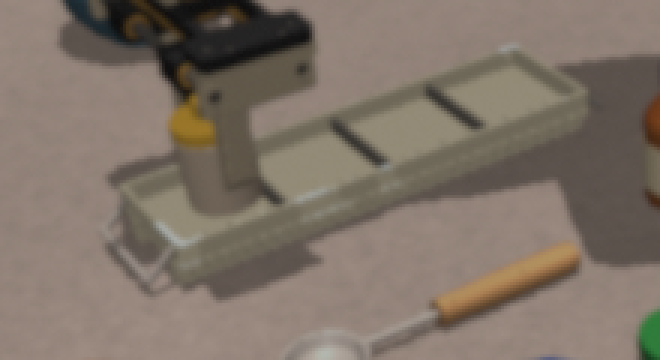

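The scene crop shows the pot in the far bay, at about (215,190), but the force is higher than I expected. I'll check whether it settles and where the pot is relative to the bay.

Run:
```python
from h import *
from workcell import manip
for n in("top","wrist","scene"):
    c=manip.get_calibration(n);p,d=manip.camera(n);to('B4',.061)
    np.savez(f"pics/{n}4.npz",p=p,d=d,**{k:np.array(v) for k,v in c.items()})
    W=cloud(c,d.astype(float));hsv=cv2.cvtColor(p,cv2.COLOR_BGR2HSV)
    L=(W-[*B,0]);lx=L[...,0]*ax[0]+L[...,1]*ax[1];ly=-L[...,0]*ax[1]+L[...,1]*ax[0];z=W[...,2]
    m=(abs(lx)<.17)&(abs(ly)<.06)&(d>0)
    rim=m&(z>.031)&(z<.04);print(n,'rim lx',np.percentile(lx[rim],[1,99]).round(4),'ly',np.percentile(ly[rim],[1,99]).round(4))
    g=m&(z>.015)&(z<.034)&(abs(ly)<.035)&(p.max(2)<(110 if n!='scene' else 90))
    for k in(-.076,0,.076):
        q=lx[g&(abs(lx-k)<.012)];print(' div',k,len(q),np.median(q) if len(q) else None)
    y=m&(hsv[...,1]>130)&(hsv[...,0]>18)&(hsv[...,0]<35)&(z>.06)
    if y.sum()>20: print(' yellow',y.sum(),lx[y].min(),lx[y].max(),ly[y].min(),ly[y].max(),'z',z[y].min(),z[y].max())
cv2.imwrite("pics/t4.png",cv2.resize(np.load("pics/top4.npz")['p'][60:300,360:520],None,fx=2.5,fy=2.5,interpolation=cv2.INTER_CUBIC))
```

```text
B4 [ 0.6435 -0.1579  0.061 ] shift [0.0013 0.0004 0.0059] yaw 4.26 rotz 0.0001 tilt [-0.0042  0.0006] gap 47.9 F [3.3 2.5 4.1] t 6.35
top rim lx [0.0606 0.1612] ly [0.0375 0.0451]
 div -0.076 0 None
 div 0 0 None
 div 0.076 0 None
B4 [ 0.6435 -0.1579  0.061 ] shift [0.0013 0.0004 0.0061] yaw 4.26 rotz 0.0002 tilt [-0.0044  0.0006] gap 47.7 F [4.6 1.9 4.6] t 6.4
wrist rim lx [-0.0147  0.1134] ly [-0.0478  0.0438]
 div -0.076 0 None
 div 0 292 0.011541042779431712
 div 0.076 815 0.0867922572803043
 yellow 19827 0.07722202482878227 0.14129677293472467 -0.052219430699136975 0.05359524643943763 z 0.06080535312775637 0.17515630103146454
B4 [ 0.6435 -0.1579  0.061 ] shift [0.0012 0.0004 0.006 ] yaw 4.26 rotz 0.0001 tilt [-0.0043  0.0006] gap 47.6 F [4.  2.6 4.8] t 6.45
scene rim lx [-0.1385  0.1685] ly [-0.0476  0.0475]
 div -0.076 0 None
 div 0 0 None
 div 0.076 0 None
 yellow 181 0.11866280547151273 0.14977154145995927 -0.038047123197249434 0.05551469267516158 z 0.07992074212196787 0.16518326251098664
```

View pics/t4.png

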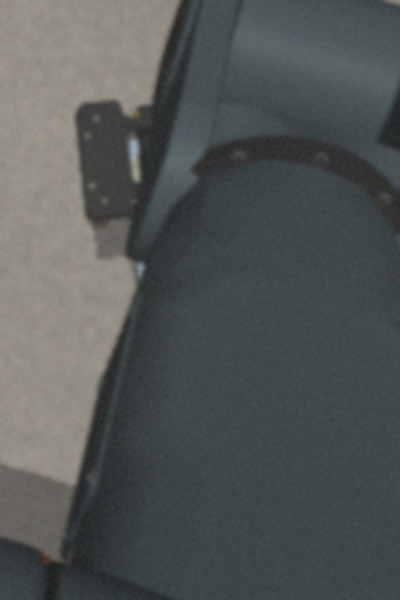

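The clip I used at x<.68 cut off the basket's far end, so my basket centre was about 11 mm too near. The pot is touching the divider. I'll lift it off and redo the fit.

```bash
python3 -m jog '{"xyz":[[0,0,-0.003],[0,0,-0.008],[0,0,-0.014],[0,0,-0.02],[0,0,-0.025],[0,0,-0.03],[0,0,-0.03],[0,0,-0.03],[0,0,-0.03],[0,0,-0.03]],"rotation":[[0,0,0],[0,0,0],[0,0,0],[0,0,0],[0,0,0],[0,0,0],[0,0,0],[0,0,0],[0,0,0],[0,0,0]],"gripper":[0.04,0.04,0.04,0.04,0.04,0.04,0.04,0.04,0.04,0.04]}' 20
python3 - <<'E'
from h import *
for n in("top","scene"):
    f=np.load(f"pics/{n}0.npz");p=f['p'];d=f['d'].astype(float);W=cloud(f,d);z=W[...,2]
    L=(W-[*B,0]);lx=L[...,0]*ax[0]+L[...,1]*ax[1];ly=-L[...,0]*ax[1]+L[...,1]*ax[0]
    m=(abs(lx)<.2)&(abs(ly)<.06)&(d>0)
    r=m&(z>.03)&(z<.042);print(n,np.percentile(lx[r],[0,1,99,100]).round(4),np.percentile(ly[r],[0,1,99,100]).round(4))
    fl=m&(z>.016)&(z<.033)&(abs(ly)<.03);G=p.max(2)
    h=[];xs=np.arange(-.15,.19,.004)
    for x in xs: h.append(int(np.median(G[fl&(abs(lx-x)<.002)])) if (fl&(abs(lx-x)<.002)).any() else -1)
    print(list(zip(xs.round(3),h)))
E
```

```text
t: 7.45
eef_pos: [0.643, -0.1584, 0.0953]
ee_rot: [[-0.997, -0.074, -0.0], [-0.074, 0.997, 0.0], [0.0, 0.0, -1.0]]
force: [-0.1, 0.3, -2.0]
finger_gap: 0.514
grasp_force: 20.0
top [-0.1462 -0.1424  0.1648  0.1696] [-0.0477 -0.0471  0.0451  0.0455]
[(np.float64(-0.15), -1), (np.float64(-0.146), -1), (np.float64(-0.142), 126), (np.float64(-0.138), 125), (np.float64(-0.134), 136), (np.float64(-0.13), 136), (np.float64(-0.126), 136), (np.float64(-0.122), 136), (np.float64(-0.118), 136), (np.float64(-0.114), 136), (np.float64(-0.11), 136), (np.float64(-0.106), 137), (np.float64(-0.102), 137), (np.float64(-0.098), 136), (np.float64(-0.094), 136), (np.float64(-0.09), 137), (np.float64(-0.086), 137), (np.float64(-0.082), 136), (np.float64(-0.078), 137), (np.float64(-0.074), 137), (np.float64(-0.07), 135), (np.float64(-0.066), 108), (np.float64(-0.062), 121), (np.float64(-0.058), 136), (np.float64(-0.054), 137), (np.float64(-0.05), 136), (np.float64(-0.046), 137), (np.float64(-0.042), 136), (np.float64(-0.038), 137), (np.float64(-0.034), 136), (np.float64(-0.03), 137), (np.float64(-0.026), 13
[... 2965 characters left out ...]
8), 169), (np.float64(0.082), 158), (np.float64(0.086), 144), (np.float64(0.09), 104), (np.float64(0.094), 100), (np.float64(0.098), 169), (np.float64(0.102), 171), (np.float64(0.106), 171), (np.float64(0.11), 172), (np.float64(0.114), 171), (np.float64(0.118), 172), (np.float64(0.122), 171), (np.float64(0.126), 171), (np.float64(0.13), 171), (np.float64(0.134), 171), (np.float64(0.138), 171), (np.float64(0.142), 171), (np.float64(0.146), 171), (np.float64(0.15), 171), (np.float64(0.154), 171), (np.float64(0.158), 171), (np.float64(0.162), -1), (np.float64(0.166), 96), (np.float64(0.17), 99), (np.float64(0.174), -1), (np.float64(0.178), -1), (np.float64(0.182), -1), (np.float64(0.186), 139)]
```

```bash
sed -i "s/B=np.array(\[.530,-.168\])/B=np.array([.5425,-.1674])/" h.py; python3 -c "
from h import *
to('B4',.061)"
```

```text
B4 [ 0.656  -0.1573  0.061 ] shift [-0.0131  0.0001  0.0343] yaw 4.25 rotz 0.0 tilt [ 0.0005 -0.0001] gap 47.8 F [-0.1  0.3 -2. ] t 7.45
```

```bash
python3 -m jog '{"xyz":[[-0.004,0,0],[-0.009,0,0],[-0.013,0,0.003],[-0.013,0,0.008],[-0.013,0,0.013],[-0.013,0,0.018],[-0.013,0,0.022],[-0.013,0,0.026],[-0.013,0,0.028],[-0.013,0,0.028]],"rotation":[[0,0,0],[0,0,0],[0,0,0],[0,0,0],[0,0,0],[0,0,0],[0,0,0],[0,0,0],[0,0,0],[0,0,0]],"gripper":[0.04,0.04,0.04,0.04,0.04,0.04,0.04,0.04,0.04,0.04]}' 20
python3 - <<'E'
from h import *
from workcell import manip
c=manip.get_calibration("wrist");p,d=manip.camera("wrist");to('B4',.061)
cv2.imwrite("pics/w5.png",p)
E
```

```text
t: 8.45
eef_pos: [0.656, -0.1574, 0.0673]
ee_rot: [[-0.997, -0.074, -0.0], [-0.074, 0.997, 0.0], [0.0, 0.0, -1.0]]
force: [-0.7, 1.0, -2.7]
finger_gap: 0.511
grasp_force: 20.0
B4 [ 0.656  -0.1573  0.061 ] shift [0.0001 0.0002 0.0066] yaw 4.25 rotz 0.0 tilt [ 0.0001 -0.    ] gap 47.5 F [-0.1 -0.1 -2.2] t 8.5
```

View pics/w5.png

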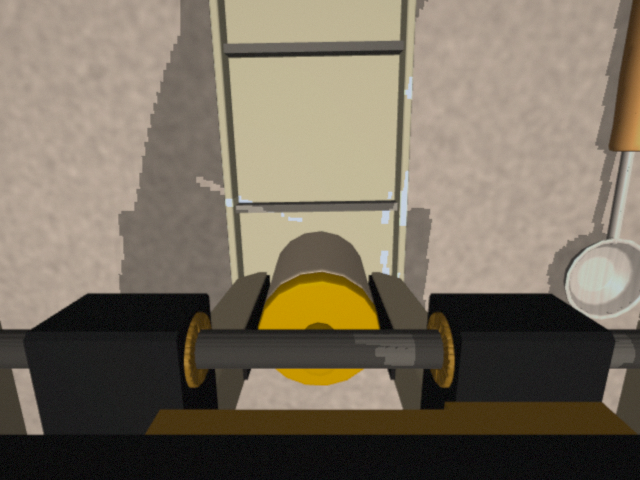

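There is no contact now, and a clear gap shows between the divider (row 205) and the pot (row 235), centred left to right. I'll lower it slowly until it touches.

```bash
python3 -m jog '{"xyz":[[0,0,0.001],[0,0,0.002],[0,0,0.003],[0,0,0.004],[0,0,0.005],[0,0,0.005],[0,0,0.005],[0,0,0.005],[0,0,0.005],[0,0,0.005]],"rotation":[[0,0,0],[0,0,0],[0,0,0],[0,0,0],[0,0,0],[0,0,0],[0,0,0],[0,0,0],[0,0,0],[0,0,0]],"gripper":[0.04,0.04,0.04,0.04,0.04,0.04,0.04,0.04,0.04,0.04]}' 20
```

```text
t: 9.5
eef_pos: [0.6562, -0.1574, 0.0627]
ee_rot: [[-0.997, -0.074, 0.0], [-0.074, 0.997, -0.0], [-0.0, -0.0, -1.0]]
force: [-0.4, -0.1, -2.3]
finger_gap: 0.511
grasp_force: 20.0
```

```bash
python3 -m jog '{"xyz":[[0,0,0.001],[0,0,0.001],[0,0,0.0015],[0,0,0.0015],[0,0,0.002],[0,0,0.002],[0,0,0.002],[0,0,0.002],[0,0,0.002],[0,0,0.002]],"rotation":[[0,0,0],[0,0,0],[0,0,0],[0,0,0],[0,0,0],[0,0,0],[0,0,0],[0,0,0],[0,0,0],[0,0,0]],"gripper":[0.04,0.04,0.04,0.04,0.04,0.04,0.04,0.04,0.04,0.04]}' 20
```

```text
t: 10.5
eef_pos: [0.6562, -0.1575, 0.0608]
ee_rot: [[-0.997, -0.074, 0.0], [-0.074, 0.997, -0.0], [-0.0, -0.0, -1.0]]
force: [-1.7, 0.9, 1.7]
finger_gap: 0.515
grasp_force: 20.0
```

```bash
python3 -m jog '{"xyz":[[0,0,0],[0,0,0],[0,0,0],[0,0,0],[0,0,-0.005],[0,0,-0.025],[0,0,-0.06],[0,0,-0.1],[0,0,-0.14],[0,0,-0.16]],"rotation":[[0,0,0],[0,0,0],[0,0,0],[0,0,0],[0,0,0],[0,0,0],[0,0,0],[0,0,0],[0,0,0],[0,0,0]],"gripper":[0.05,0.055,0.065,0.075,0.08,0.08,0.08,0.085,0.093,0.093]}' 20
python3 - <<'E'
from h import *
from workcell import manip
p,d=manip.camera("wrist");to('r',.22);to('r',.113)
cv2.imwrite("pics/w6.png",p)
E
```

```text
t: 11.5
eef_pos: [0.6571, -0.1577, 0.2251]
ee_rot: [[-0.997, -0.074, 0.005], [-0.074, 0.997, -0.002], [-0.005, -0.002, -1.0]]
force: [-0.1, -0.3, 0.2]
finger_gap: 0.992
grasp_force: 0.0
r [0.474 0.233 0.22 ] shift [0.1543 0.4035 0.005 ] yaw 4.26 rotz 0.0001 tilt [-0.0075  0.0024] gap 92.7 F [0.9 0.9 2.7] t 11.55
r [0.474 0.233 0.113] shift [0.1551 0.4038 0.112 ] yaw 4.26 rotz 0.0001 tilt [-0.0075  0.0024] gap 92.7 F [0.9 0.9 2.7] t 11.55
```

View pics/w6.png

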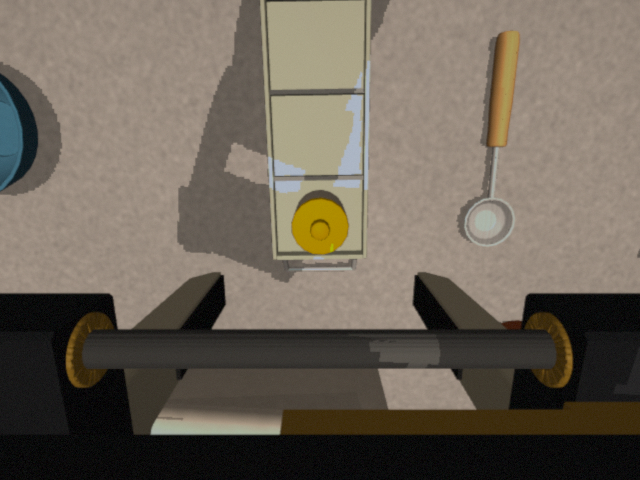

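Yellow stands upright in the far bay (320,228). Next is red.

```bash
python3 -m jog '{"xyz":[[0.008,0.02,0],[0.023,0.06,0],[0.04,0.105,0],[0.056,0.149,0],[0.073,0.193,0],[0.09,0.238,0],[0.107,0.282,0],[0.124,0.326,0],[0.14,0.37,0],[0.153,0.403,0]],"rotation":[[0,0,0],[0,0,0],[0,0,0],[0,0,0],[0,0,0],[0,0,0],[0,0,0],[0,0,0],[0,0,0],[0,0,0]],"gripper":[0.093,0.093,0.093,0.093,0.093,0.093,0.093,0.093,0.093,0.093]}' 20
python3 - <<'E'
from h import *
from workcell import manip
manip.camera("wrist");manip.camera("wrist")
c=manip.get_calibration("wrist");p,d=manip.camera("wrist");to('r',.113)
W=cloud(c,d.astype(float));hsv=cv2.cvtColor(p,cv2.COLOR_BGR2HSV);H=hsv[...,0]
for k,lo,hi in(("red",-1,8),("green",50,75)):
    m=(hsv[...,1]>130)&(H>lo)&(H<=hi)&(d>0)
    for nm,a,b in(("lid",.128,.141),("knob",.143,.156)):
        q=W[m&(W[...,2]>a)&(W[...,2]<b)]
        if len(q)>5:print(k,nm,len(q),np.ptp(q[:,:2],axis=0).round(3),((q.max(0)+q.min(0))/2).round(4))
E
```

```text
t: 12.55
eef_pos: [0.4722, 0.2351, 0.2206]
ee_rot: [[-0.997, -0.075, -0.0], [-0.075, 0.997, 0.0], [-0.0, 0.0, -1.0]]
force: [0.7, 0.5, 0.0]
finger_gap: 1.001
grasp_force: 0.0
r [0.474 0.233 0.113] shift [-0.0011 -0.0015  0.1075] yaw 4.42 rotz 0.003 tilt [0.0001 0.0001] gap 93.0 F [-0.5 -0.4 -1.1] t 12.7
red lid 3257 [0.047 0.047] [0.4738 0.2331 0.1344]
red knob 464 [0.015 0.015] [0.4739 0.2329 0.1474]
green lid 677 [0.047 0.043] [0.5545 0.2434 0.1332]
green knob 252 [0.013 0.015] [0.5567 0.2425 0.149 ]
```

```bash
python3 -m jog '{"xyz":[[-0.001,-0.0015,0.01],[-0.001,-0.0015,0.03],[-0.001,-0.0015,0.055],[-0.001,-0.0015,0.08],[-0.001,-0.0015,0.098],[-0.001,-0.0015,0.106],[-0.001,-0.0015,0.1075],[-0.001,-0.0015,0.1075],[-0.001,-0.0015,0.1075],[-0.001,-0.0015,0.1075]],"rotation":[[0,0,0],[0,0,0],[0,0,0],[0,0,0],[0,0,0],[0,0,0],[0,0,0],[0,0,0],[0,0,0],[0,0,0]],"gripper":[0.093,0.093,0.093,0.093,0.093,0.093,0.093,0.07,0.055,0.04]}' 20
python3 -m jog '{"xyz":[[0,0,0],[0,0,0],[0,0,0],[0,0,-0.003],[0,0,-0.015],[0,0,-0.035],[0,0,-0.06],[0,0,-0.085],[0,0,-0.102],[0,0,-0.107]],"rotation":[[0,0,0],[0,0,0],[0,0,0],[0,0,0],[0,0,0],[0,0,0],[0,0,0],[0,0,0],[0,0,0],[0,0,0]],"gripper":[0.04,0.04,0.04,0.04,0.04,0.04,0.04,0.04,0.04,0.04]}' 20
python3 -c "
from h import *
to('B3',.22);to('B2',.22)"
```

```text
t: 13.7
eef_pos: [0.4752, 0.2318, 0.1139]
ee_rot: [[-0.997, -0.074, 0.001], [-0.074, 0.997, 0.0], [-0.001, 0.0, -1.0]]
force: [-0.2, -0.4, 0.4]
finger_gap: 0.791
grasp_force: 0.0
t: 14.7
eef_pos: [0.4754, 0.2319, 0.2226]
ee_rot: [[-0.997, -0.074, 0.003], [-0.074, 0.997, 0.001], [-0.003, 0.001, -1.0]]
force: [0.2, 0.2, -1.4]
finger_gap: 0.51
grasp_force: 20.0
B3 [ 0.5803 -0.164   0.22  ] shift [-0.0753 -0.4026  0.0025] yaw 4.25 rotz 0.0 tilt [-0.0032 -0.0012] gap 47.5 F [ 0.2  0.2 -1.4] t 14.7
B2 [ 0.5047 -0.1708  0.22  ] shift [ 0.0007 -0.4038  0.0023] yaw 4.25 rotz 0.0 tilt [-0.0032 -0.0012] gap 47.5 F [ 0.2  0.2 -1.4] t 14.7
```

```bash
python3 -m jog '{"xyz":[[-0.001,-0.004,0],[-0.002,-0.012,0],[-0.005,-0.027,0],[-0.008,-0.045,0],[-0.012,-0.067,0],[-0.017,-0.091,0],[-0.022,-0.117,0],[-0.027,-0.145,0],[-0.032,-0.173,0],[-0.037,-0.202,0]],"rotation":[[0,0,0],[0,0,0],[0,0,0],[0,0,0],[0,0,0],[0,0,0],[0,0,0],[0,0,0],[0,0,0],[0,0,0]],"gripper":[0.04,0.04,0.04,0.04,0.04,0.04,0.04,0.04,0.04,0.04]}' 20
python3 -m jog '{"xyz":[[-0.006,-0.029,0],[-0.011,-0.057,0],[-0.016,-0.084,0],[-0.021,-0.11,0],[-0.026,-0.134,0],[-0.03,-0.156,0],[-0.033,-0.175,0],[-0.036,-0.189,0],[-0.038,-0.198,0],[-0.038,-0.201,0]],"rotation":[[0,0,0],[0,0,0],[0,0,0],[0,0,0],[0,0,0],[0,0,0],[0,0,0],[0,0,0],[0,0,0],[0,0,0]],"gripper":[0.04,0.04,0.04,0.04,0.04,0.04,0.04,0.04,0.04,0.04]}' 20
python3 -c "
from h import *
from workcell import manip
manip.camera('wrist');manip.camera('wrist')
to('B3',.061)"
```

```text
t: 15.7
eef_pos: [0.5265, 0.0307, 0.2194]
ee_rot: [[-0.997, -0.074, -0.001], [-0.074, 0.997, -0.0], [0.001, 0.0, -1.0]]
force: [1.2, -0.1, -2.3]
finger_gap: 0.515
grasp_force: 20.0
t: 16.7
eef_pos: [0.5795, -0.1653, 0.2199]
ee_rot: [[-0.997, -0.074, -0.0], [-0.074, 0.997, 0.0], [0.0, 0.0, -1.0]]
force: [-0.1, -0.1, -0.8]
finger_gap: 0.514
grasp_force: 20.0
B3 [ 0.5803 -0.164   0.061 ] shift [-0.001   0.0004  0.159 ] yaw 4.25 rotz 0.0 tilt [ 0.0002 -0.0002] gap 47.5 F [-0.5  0.5 -1.5] t 16.8
```

```bash
python3 -m jog '{"xyz":[[-0.001,0,0.005],[-0.001,0,0.02],[-0.001,0,0.04],[-0.001,0,0.065],[-0.001,0,0.09],[-0.001,0,0.112],[-0.001,0,0.13],[-0.001,0,0.144],[-0.001,0,0.151],[-0.001,0,0.153]],"rotation":[[0,0,0],[0,0,0],[0,0,0],[0,0,0],[0,0,0],[0,0,0],[0,0,0],[0,0,0],[0,0,0],[0,0,0]],"gripper":[0.04,0.04,0.04,0.04,0.04,0.04,0.04,0.04,0.04,0.04]}' 20
python3 -m jog '{"xyz":[[0,0,0.001],[0,0,0.002],[0,0,0.003],[0,0,0.004],[0,0,0.005],[0,0,0.0055],[0,0,0.006],[0,0,0.006],[0,0,0.006],[0,0,0.006]],"rotation":[[0,0,0],[0,0,0],[0,0,0],[0,0,0],[0,0,0],[0,0,0],[0,0,0],[0,0,0],[0,0,0],[0,0,0]],"gripper":[0.04,0.04,0.04,0.04,0.04,0.04,0.04,0.04,0.04,0.04]}' 20
```

```text
t: 17.8
eef_pos: [0.5804, -0.1643, 0.0667]
ee_rot: [[-0.997, -0.074, -0.001], [-0.074, 0.997, 0.0], [0.001, 0.0, -1.0]]
force: [0.1, 0.0, -1.5]
finger_gap: 0.508
grasp_force: 20.0
t: 18.8
eef_pos: [0.5805, -0.1646, 0.0612]
ee_rot: [[-0.997, -0.074, 0.0], [-0.074, 0.997, 0.0], [-0.0, -0.0, -1.0]]
force: [0.5, -0.0, -1.4]
finger_gap: 0.509
grasp_force: 20.0
```

```bash
python3 -m jog '{"xyz":[[0,0,0.0005],[0,0,0.001],[0,0,0.0015],[0,0,0.0015],[0,0,0.0015],[0,0,0.0015],[0,0,0.0015],[0,0,0.0015],[0,0,0.0015],[0,0,0.0015]],"rotation":[[0,0,0],[0,0,0],[0,0,0],[0,0,0],[0,0,0],[0,0,0],[0,0,0],[0,0,0],[0,0,0],[0,0,0]],"gripper":[0.04,0.04,0.04,0.04,0.04,0.04,0.05,0.06,0.07,0.08]}' 20
python3 -m jog '{"xyz":[[0,0,0],[0,0,-0.005],[0,0,-0.02],[0,0,-0.04],[0,0,-0.07],[0,0,-0.1],[0,0,-0.13],[0,0,-0.15],[0,0,-0.158],[0,0,-0.16]],"rotation":[[0,0,0],[0,0,0],[0,0,0],[0,0,0],[0,0,0],[0,0,0],[0,0,0],[0,0,0],[0,0,0],[0,0,0]],"gripper":[0.08,0.08,0.08,0.08,0.08,0.085,0.093,0.093,0.093,0.093]}' 20
python3 -c "
from h import *
to('g',.22)"
```

```text
t: 19.8
eef_pos: [0.5805, -0.1646, 0.0597]
ee_rot: [[-0.997, -0.074, 0.0], [-0.074, 0.997, -0.0], [-0.0, -0.0, -1.0]]
force: [0.2, -0.5, -0.7]
finger_gap: 0.746
grasp_force: 0.0
t: 20.8
eef_pos: [0.5807, -0.1646, 0.2209]
ee_rot: [[-0.997, -0.074, 0.002], [-0.074, 0.997, -0.001], [-0.002, -0.001, -1.0]]
force: [0.9, 0.2, 0.2]
finger_gap: 1.002
grasp_force: 0.0
g [0.5545 0.242  0.22  ] shift [-0.0041  0.4075  0.0006] yaw 4.25 rotz 0.0 tilt [-0.0017  0.0006] gap 93.2 F [0.9 0.2 0.2] t 20.8
```

```bash
python3 -m jog '{"xyz":[[0,0.02,0],[0,0.06,0],[-0.001,0.105,0],[-0.001,0.15,0],[-0.002,0.195,0],[-0.002,0.24,0],[-0.003,0.285,0],[-0.003,0.33,0],[-0.004,0.375,0],[-0.004,0.4075,0]],"rotation":[[0,0,0],[0,0,0],[0,0,0],[0,0,0],[0,0,0],[0,0,0],[0,0,0],[0,0,0],[0,0,0],[0,0,0]],"gripper":[0.093,0.093,0.093,0.093,0.093,0.093,0.093,0.093,0.093,0.093]}' 20
cat > look.py <<'E'
from h import *
from workcell import manip
import sys
manip.camera("wrist");manip.camera("wrist")
c=manip.get_calibration("wrist");p,d=manip.camera("wrist");to(sys.argv[1],.113)
W=cloud(c,d.astype(float));hsv=cv2.cvtColor(p,cv2.COLOR_BGR2HSV);H=hsv[...,0]
for k,lo,hi in(("green",50,75),("blue",100,122)):
    m=(hsv[...,1]>130)&(H>lo)&(H<=hi)&(d>0)
    for nm,a,b in(("lid",.128,.141),("knob",.143,.156)):
        q=W[m&(W[...,2]>a)&(W[...,2]<b)]
        if len(q)>5:print(k,nm,len(q),np.ptp(q[:,:2],axis=0).round(3),((q.max(0)+q.min(0))/2).round(4))
E
python3 look.py g
```

```text
t: 21.8
eef_pos: [0.5532, 0.2445, 0.2185]
ee_rot: [[-0.997, -0.075, -0.002], [-0.075, 0.997, -0.0], [0.002, -0.0, -1.0]]
force: [-0.3, -0.2, -0.3]
finger_gap: 1.0
grasp_force: 0.0
g [0.5545 0.242  0.113 ] shift [-0.0012 -0.0013  0.1054] yaw 4.4 rotz 0.0027 tilt [0.0018 0.0007] gap 93.0 F [1.4 0.2 0. ] t 21.95
green lid 3213 [0.046 0.046] [0.5541 0.2428 0.1347]
green knob 489 [0.015 0.015] [0.5547 0.2424 0.1472]
blue lid 712 [0.047 0.039] [0.629  0.2456 0.1332]
blue knob 108 [0.007 0.014] [0.634  0.2445 0.1495]
```

```bash
python3 -m jog '{"xyz":[[-0.001,-0.001,0.01],[-0.001,-0.001,0.03],[-0.001,-0.001,0.055],[-0.001,-0.001,0.08],[-0.001,-0.001,0.097],[-0.001,-0.001,0.104],[-0.001,-0.001,0.106],[-0.001,-0.001,0.106],[-0.001,-0.001,0.106],[-0.001,-0.001,0.106]],"rotation":[[0,0,0],[0,0,0],[0,0,0],[0,0,0],[0,0,0],[0,0,0],[0,0,0],[0,0,0],[0,0,0],[0,0,0]],"gripper":[0.093,0.093,0.093,0.093,0.093,0.093,0.093,0.07,0.055,0.04]}' 20
python3 -m jog '{"xyz":[[0,0,0],[0,0,0],[0,0,0],[0,0,-0.003],[0,0,-0.015],[0,0,-0.035],[0,0,-0.06],[0,0,-0.085],[0,0,-0.102],[0,0,-0.107]],"rotation":[[0,0,0],[0,0,0],[0,0,0],[0,0,0],[0,0,0],[0,0,0],[0,0,0],[0,0,0],[0,0,0],[0,0,0]],"gripper":[0.04,0.04,0.04,0.04,0.04,0.04,0.04,0.04,0.04,0.04]}' 20
python3 -c "
from h import *
to('B2',.22)"
```

```text
t: 22.95
eef_pos: [0.5557, 0.2412, 0.1144]
ee_rot: [[-0.997, -0.074, 0.001], [-0.074, 0.997, 0.0], [-0.001, 0.0, -1.0]]
force: [0.2, 0.3, -0.2]
finger_gap: 0.79
grasp_force: 0.0
t: 23.95
eef_pos: [0.556, 0.2414, 0.2234]
ee_rot: [[-0.997, -0.074, 0.003], [-0.074, 0.997, 0.001], [-0.003, 0.001, -1.0]]
force: [0.7, 0.3, -1.6]
finger_gap: 0.51
grasp_force: 20.0
B2 [ 0.5047 -0.1708  0.22  ] shift [ 0.0818 -0.4073  0.0027] yaw 4.25 rotz 0.0 tilt [-0.0034 -0.0011] gap 47.4 F [ 0.7  0.3 -1.6] t 23.95
```

```bash
python3 -m jog '{"xyz":[[0.001,-0.004,0],[0.002,-0.012,0],[0.005,-0.027,0],[0.009,-0.045,0],[0.013,-0.067,0],[0.018,-0.091,0],[0.023,-0.117,0],[0.029,-0.146,0],[0.035,-0.175,0],[0.041,-0.204,0]],"rotation":[[0,0,0],[0,0,0],[0,0,0],[0,0,0],[0,0,0],[0,0,0],[0,0,0],[0,0,0],[0,0,0],[0,0,0]],"gripper":[0.04,0.04,0.04,0.04,0.04,0.04,0.04,0.04,0.04,0.04]}' 20
python3 -m jog '{"xyz":[[0.006,-0.029,0],[0.012,-0.058,0],[0.017,-0.086,0],[0.022,-0.112,0],[0.027,-0.136,0],[0.031,-0.158,0],[0.035,-0.177,0],[0.038,-0.191,0],[0.04,-0.2,0],[0.041,-0.203,0]],"rotation":[[0,0,0],[0,0,0],[0,0,0],[0,0,0],[0,0,0],[0,0,0],[0,0,0],[0,0,0],[0,0,0],[0,0,0]],"gripper":[0.04,0.04,0.04,0.04,0.04,0.04,0.04,0.04,0.04,0.04]}' 20
python3 -c "
from h import *
from workcell import manip
manip.camera('wrist');manip.camera('wrist')
to('B2',.061)"
```

```text
t: 24.95
eef_pos: [0.5286, 0.0323, 0.2204]
ee_rot: [[-0.997, -0.073, -0.001], [-0.073, 0.997, -0.0], [0.001, -0.0, -1.0]]
force: [0.7, -0.4, -1.2]
finger_gap: 0.514
grasp_force: 20.0
t: 25.95
eef_pos: [0.5033, -0.1716, 0.2205]
ee_rot: [[-0.997, -0.073, -0.0], [-0.073, 0.997, 0.0], [0.0, 0.0, -1.0]]
force: [0.2, 0.6, -1.3]
finger_gap: 0.518
grasp_force: 20.0
B2 [ 0.5047 -0.1708  0.061 ] shift [-1.200e-03 -1.000e-04  1.595e-01] yaw 4.23 rotz -0.0003 tilt [ 0.0002 -0.0002] gap 47.9 F [-1.7  0.7 -1.3] t 26.05
```

```bash
python3 -m jog '{"xyz":[[-0.001,0,0.005],[-0.001,0,0.02],[-0.001,0,0.04],[-0.001,0,0.065],[-0.001,0,0.09],[-0.001,0,0.112],[-0.001,0,0.13],[-0.001,0,0.144],[-0.001,0,0.151],[-0.001,0,0.153]],"rotation":[[0,0,0],[0,0,0],[0,0,0],[0,0,0],[0,0,0],[0,0,0],[0,0,0],[0,0,0],[0,0,0],[0,0,0]],"gripper":[0.04,0.04,0.04,0.04,0.04,0.04,0.04,0.04,0.04,0.04]}' 20
python3 -m jog '{"xyz":[[0,0,0.001],[0,0,0.002],[0,0,0.003],[0,0,0.004],[0,0,0.005],[0,0,0.0055],[0,0,0.006],[0,0,0.0065],[0,0,0.0065],[0,0,0.0065]],"rotation":[[0,0,0],[0,0,0],[0,0,0],[0,0,0],[0,0,0],[0,0,0],[0,0,0],[0,0,0],[0,0,0],[0,0,0]],"gripper":[0.04,0.04,0.04,0.04,0.04,0.04,0.04,0.04,0.04,0.04]}' 20
```

```text
t: 27.05
eef_pos: [0.5046, -0.1704, 0.0671]
ee_rot: [[-0.997, -0.074, -0.001], [-0.074, 0.997, 0.0], [0.001, 0.0, -1.0]]
force: [0.1, 0.0, -1.7]
finger_gap: 0.509
grasp_force: 20.0
t: 28.05
eef_pos: [0.5047, -0.1707, 0.0611]
ee_rot: [[-0.997, -0.074, 0.0], [-0.074, 0.997, -0.0], [-0.0, -0.0, -1.0]]
force: [-0.3, 0.1, -2.2]
finger_gap: 0.513
grasp_force: 20.0
```

```bash
python3 -m jog '{"xyz":[[0,0,0.0005],[0,0,0.001],[0,0,0.001],[0,0,0.001],[0,0,0.001],[0,0,0.001],[0,0,0.001],[0,0,0.001],[0,0,0.001],[0,0,0.001]],"rotation":[[0,0,0],[0,0,0],[0,0,0],[0,0,0],[0,0,0],[0,0,0],[0,0,0],[0,0,0],[0,0,0],[0,0,0]],"gripper":[0.04,0.04,0.04,0.04,0.04,0.04,0.05,0.06,0.07,0.08]}' 20
python3 -m jog '{"xyz":[[0,0,0],[0,0,-0.005],[0,0,-0.02],[0,0,-0.04],[0,0,-0.07],[0,0,-0.1],[0,0,-0.13],[0,0,-0.15],[0,0,-0.158],[0,0,-0.16]],"rotation":[[0,0,0],[0,0,0],[0,0,0],[0,0,0],[0,0,0],[0,0,0],[0,0,0],[0,0,0],[0,0,0],[0,0,0]],"gripper":[0.08,0.08,0.08,0.08,0.08,0.085,0.093,0.093,0.093,0.093]}' 20
python3 -c "
from h import *
to('b',.22)"
```

```text
t: 29.05
eef_pos: [0.5048, -0.1707, 0.0602]
ee_rot: [[-0.997, -0.074, 0.0], [-0.074, 0.997, -0.0], [-0.0, -0.0, -1.0]]
force: [-0.3, -1.0, 0.3]
finger_gap: 0.748
grasp_force: 0.0
t: 30.05
eef_pos: [0.5048, -0.1708, 0.2207]
ee_rot: [[-0.997, -0.074, 0.001], [-0.074, 0.997, -0.0], [-0.001, -0.001, -1.0]]
force: [-0.3, 0.6, 0.1]
finger_gap: 1.0
grasp_force: 0.0
b [0.629 0.245 0.22 ] shift [-0.1546  0.4054  0.0007] yaw 4.25 rotz 0.0 tilt [-0.0011  0.0005] gap 93.0 F [-0.3  0.6  0.1] t 30.05
```

```bash
python3 -m jog '{"xyz":[[-0.008,0.02,0],[-0.023,0.06,0],[-0.04,0.105,0],[-0.057,0.149,0],[-0.074,0.194,0],[-0.091,0.238,0],[-0.108,0.283,0],[-0.125,0.328,0],[-0.142,0.372,0],[-0.155,0.405,0]],"rotation":[[0,0,0],[0,0,0],[0,0,0],[0,0,0],[0,0,0],[0,0,0],[0,0,0],[0,0,0],[0,0,0],[0,0,0]],"gripper":[0.093,0.093,0.093,0.093,0.093,0.093,0.093,0.093,0.093,0.093]}' 20
python3 look.py b
```

```text
t: 31.05
eef_pos: [0.629, 0.2473, 0.2183]
ee_rot: [[-0.997, -0.075, -0.002], [-0.075, 0.997, -0.0], [0.002, -0.0, -1.0]]
force: [0.7, -1.4, 0.4]
finger_gap: 1.002
grasp_force: 0.0
b [0.629 0.245 0.113] shift [-0.0005 -0.0013  0.1049] yaw 4.4 rotz 0.0025 tilt [0.0025 0.0008] gap 92.6 F [-0.1 -0.4  0.3] t 31.2
blue lid 3253 [0.046 0.047] [0.6291 0.2446 0.135 ]
blue knob 502 [0.015 0.016] [0.6292 0.2446 0.1473]
```

```bash
python3 -m jog '{"xyz":[[0,-0.001,0.01],[0,-0.001,0.03],[0,-0.001,0.055],[0,-0.001,0.08],[0,-0.001,0.097],[0,-0.001,0.104],[0,-0.001,0.106],[0,-0.001,0.106],[0,-0.001,0.106],[0,-0.001,0.106]],"rotation":[[0,0,0],[0,0,0],[0,0,0],[0,0,0],[0,0,0],[0,0,0],[0,0,0],[0,0,0],[0,0,0],[0,0,0]],"gripper":[0.093,0.093,0.093,0.093,0.093,0.093,0.093,0.07,0.055,0.04]}' 20
python3 -m jog '{"xyz":[[0,0,0],[0,0,0],[0,0,0],[0,0,-0.003],[0,0,-0.015],[0,0,-0.035],[0,0,-0.06],[0,0,-0.085],[0,0,-0.102],[0,0,-0.107]],"rotation":[[0,0,0],[0,0,0],[0,0,0],[0,0,0],[0,0,0],[0,0,0],[0,0,0],[0,0,0],[0,0,0],[0,0,0]],"gripper":[0.04,0.04,0.04,0.04,0.04,0.04,0.04,0.04,0.04,0.04]}' 20
python3 -c "
from h import *
to('B1',.22)"
```

```text
t: 32.2
eef_pos: [0.6297, 0.2437, 0.115]
ee_rot: [[-0.997, -0.074, 0.001], [-0.074, 0.997, 0.0], [-0.001, 0.0, -1.0]]
force: [0.2, 0.1, -1.0]
finger_gap: 0.79
grasp_force: 0.0
t: 33.2
eef_pos: [0.6301, 0.2439, 0.2242]
ee_rot: [[-0.997, -0.074, 0.004], [-0.074, 0.997, 0.001], [-0.004, 0.001, -1.0]]
force: [-0.2, -0.4, -0.5]
finger_gap: 0.513
grasp_force: 20.0
B1 [ 0.429  -0.1775  0.22  ] shift [ 0.2319 -0.4054  0.0029] yaw 4.26 rotz 0.0001 tilt [-0.0037 -0.0011] gap 47.7 F [-0.2 -0.4 -0.5] t 33.2
```

```bash
python3 -m jog '{"xyz":[[0.002,-0.004,0],[0.007,-0.012,0],[0.015,-0.026,0],[0.026,-0.045,0],[0.038,-0.067,0],[0.052,-0.091,0],[0.067,-0.117,0],[0.083,-0.145,0],[0.099,-0.174,0],[0.116,-0.203,0]],"rotation":[[0,0,0],[0,0,0],[0,0,0],[0,0,0],[0,0,0],[0,0,0],[0,0,0],[0,0,0],[0,0,0],[0,0,0]],"gripper":[0.04,0.04,0.04,0.04,0.04,0.04,0.04,0.04,0.04,0.04]}' 20
python3 -m jog '{"xyz":[[0.017,-0.029,0],[0.033,-0.058,0],[0.049,-0.086,0],[0.064,-0.112,0],[0.077,-0.136,0],[0.09,-0.157,0],[0.1,-0.176,0],[0.108,-0.19,0],[0.113,-0.199,0],[0.115,-0.202,0]],"rotation":[[0,0,0],[0,0,0],[0,0,0],[0,0,0],[0,0,0],[0,0,0],[0,0,0],[0,0,0],[0,0,0],[0,0,0]],"gripper":[0.04,0.04,0.04,0.04,0.04,0.04,0.04,0.04,0.04,0.04]}' 20
python3 -c "
from h import *
from workcell import manip
manip.camera('wrist');manip.camera('wrist')
to('B1',.061)"
```

```text
t: 34.2
eef_pos: [0.527, 0.0312, 0.2201]
ee_rot: [[-0.997, -0.074, -0.002], [-0.074, 0.997, -0.0], [0.002, 0.0, -1.0]]
force: [-0.5, 0.2, -1.3]
finger_gap: 0.512
grasp_force: 20.0
t: 35.2
eef_pos: [0.4281, -0.1778, 0.2206]
ee_rot: [[-0.997, -0.073, -0.001], [-0.073, 0.997, 0.0], [0.001, 0.001, -1.0]]
force: [0.6, -0.1, -1.4]
finger_gap: 0.513
grasp_force: 20.0
B1 [ 0.429  -0.1775  0.061 ] shift [-0.0003 -0.0003  0.1598] yaw 4.22 rotz -0.0005 tilt [ 0.0005 -0.0004] gap 47.6 F [-0.   0.1 -1.8] t 35.3
```

```bash
python3 -m jog '{"xyz":[[0,0,0.005],[0,0,0.02],[0,0,0.04],[0,0,0.065],[0,0,0.09],[0,0,0.112],[0,0,0.13],[0,0,0.144],[0,0,0.151],[0,0,0.153]],"rotation":[[0,0,0],[0,0,0],[0,0,0],[0,0,0],[0,0,0],[0,0,0],[0,0,0],[0,0,0],[0,0,0],[0,0,0]],"gripper":[0.04,0.04,0.04,0.04,0.04,0.04,0.04,0.04,0.04,0.04]}' 20
python3 -m jog '{"xyz":[[0,0,0.001],[0,0,0.002],[0,0,0.003],[0,0,0.004],[0,0,0.005],[0,0,0.0055],[0,0,0.006],[0,0,0.006],[0,0,0.006],[0,0,0.006]],"rotation":[[0,0,0],[0,0,0],[0,0,0],[0,0,0],[0,0,0],[0,0,0],[0,0,0],[0,0,0],[0,0,0],[0,0,0]],"gripper":[0.04,0.04,0.04,0.04,0.04,0.04,0.04,0.04,0.04,0.04]}' 20
```

```text
t: 36.3
eef_pos: [0.4288, -0.1768, 0.0675]
ee_rot: [[-0.997, -0.075, -0.001], [-0.075, 0.997, 0.001], [0.001, 0.001, -1.0]]
force: [0.4, 0.2, -0.9]
finger_gap: 0.513
grasp_force: 20.0
t: 37.3
eef_pos: [0.429, -0.1773, 0.0621]
ee_rot: [[-0.997, -0.074, 0.0], [-0.074, 0.997, -0.0], [-0.0, -0.0, -1.0]]
force: [0.0, 0.0, -2.2]
finger_gap: 0.513
grasp_force: 20.0
```

```bash
python3 -m jog '{"xyz":[[0,0,0.0005],[0,0,0.001],[0,0,0.0013],[0,0,0.0013],[0,0,0.0013],[0,0,0.0013],[0,0,0.0013],[0,0,0.0013],[0,0,0.0013],[0,0,0.0013]],"rotation":[[0,0,0],[0,0,0],[0,0,0],[0,0,0],[0,0,0],[0,0,0],[0,0,0],[0,0,0],[0,0,0],[0,0,0]],"gripper":[0.04,0.04,0.04,0.04,0.04,0.04,0.05,0.06,0.07,0.08]}' 20
python3 -m jog '{"xyz":[[0,0,0],[0,0,-0.005],[0,0,-0.02],[0,0,-0.04],[0,0,-0.07],[0,0,-0.1],[0,0,-0.13],[0,0,-0.15],[0,0,-0.158],[0,0,-0.16]],"rotation":[[0,0,0],[0,0,0],[0,0,0],[0,0,0],[0,0,0],[0,0,0],[0,0,0],[0,0,0],[0,0,0],[0,0,0]],"gripper":[0.08,0.08,0.08,0.08,0.08,0.085,0.093,0.093,0.093,0.093]}' 20
python3 -m jog '{"xyz":[[0,0.02,0],[0,0.05,0],[0,0.09,0],[0,0.13,0],[0,0.17,0],[0,0.2,0],[0,0.22,0],[0,0.22,0],[0,0.22,0],[0,0.22,0]],"rotation":[[0,0,0],[0,0,0],[0,0,0],[0,0,0],[0,0,0],[0,0,0],[0,0,0],[0,0,0],[0,0,0],[0,0,0]],"gripper":[0.093,0.093,0.093,0.093,0.093,0.093,0.093,0.093,0.093,0.093]}' 20
python3 -c "
from workcell import manip
import cv2
p,d=manip.camera('scene');q,_=manip.camera('top')
cv2.imwrite('pics/fs.png',p);cv2.imwrite('pics/ft.png',q)"
```

```text
t: 38.3
eef_pos: [0.429, -0.1774, 0.0609]
ee_rot: [[-0.997, -0.074, 0.0], [-0.074, 0.997, -0.0], [-0.0, -0.0, -1.0]]
force: [1.1, -0.9, 0.1]
finger_gap: 0.744
grasp_force: 0.0
t: 39.3
eef_pos: [0.4291, -0.1774, 0.2214]
ee_rot: [[-0.997, -0.074, 0.001], [-0.074, 0.997, -0.001], [-0.001, -0.001, -1.0]]
force: [-0.4, 0.1, -0.6]
finger_gap: 1.002
grasp_force: 0.0
t: 40.3
eef_pos: [0.4126, 0.0413, 0.2204]
ee_rot: [[-0.997, -0.073, -0.001], [-0.073, 0.997, -0.0], [0.001, -0.0, -1.0]]
force: [0.7, -0.4, -0.4]
finger_gap: 1.002
grasp_force: 0.0
```

View pics/fs.png

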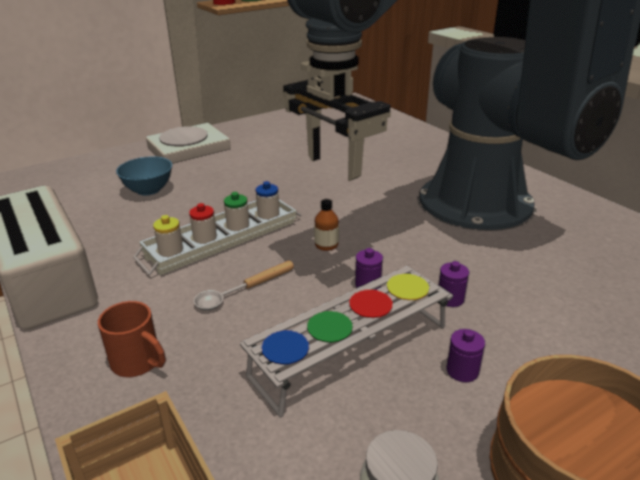

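View pics/ft.png

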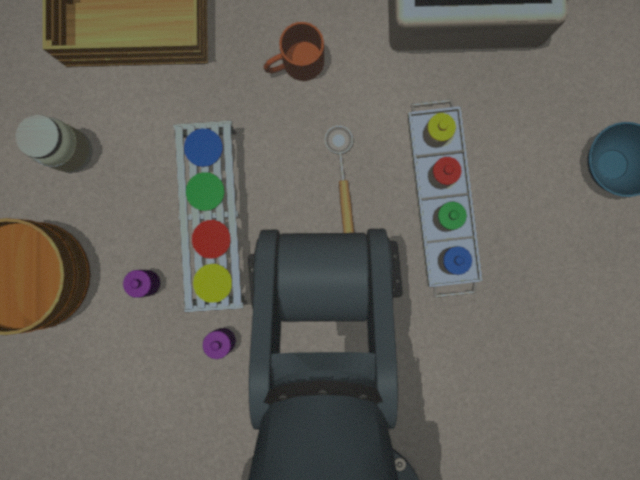

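Both views show all four pots upright, one in each bay. In the top view, yellow is farthest at (441,127), then red (446,171), green (452,215) and blue nearest at (457,261). The coasters are all still on the rack and the robot is clear.

```bash
python3 -c "
from workcell import manip
print(manip.hand_in())"
```

```text
the job is handed in; nothing more can be done
None
```

The job is handed in at about 40 s: all four pots stand upright in the basket, near to far blue, green, red, yellow, which reverses their rack order; the yellow pot lightly touched a divider on the first try (about 13 N) and was re-placed.

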